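# Set the stop pin in its hidden socket and bring the casting up to it

## Robot

A 6-joint arm with a two-finger parallel gripper is mounted at the origin on the work surface. World frame = base frame: x ahead of the robot, y to its left, z up, the work surface at z = 0. Lengths are in m, angles in rad, forces in N, time in s.
With the tool pointing down it reaches from about 0.275 to 0.75 m from the base axis. Payload 10.2 kg.
Tool frame: the origin (TCP) lies midway between the tips of the shut fingers; the grasp point (between the pads) lies 19 mm behind it (env.hold_point_z is the distance from the TCP to the grasp point, in m); z points along the fingers, y is the line along which they close (so a half turn about z gives the same grasp; the last joint's range is limited). The gripper opens to 85 mm and grips with 20 to 120 N. Pads are 22 mm wide; open, the fingers measure 114 mm over their backs; the gripper's body (76 mm by 85 mm) begins 54 mm behind the grasp point. The pads swing forward as they close: fully open they stand 13 mm farther back than shut.
Start: joints at [-1.502, 0.313, 1.498, -0, 1.331, -0.223], TCP at [0.151, -0.503, 0.231] pointing down, gripper open.
Joint ranges: [-2.94, 2.94], [-0.97, 2.17], [0.19, 2.56], [-1.23, 4.37], [0.02, 3.11], [-2.88, 2.88]. Speed limits (rad/s): [2.39, 2.39, 3.01, 3.14, 3.14, 3.14].

## Interface

Orientations are given as a unit quaternion [x, y, z, w].
In Python, from bench import env, kinematics, monitor, eyes, job gives the robot as it stands. The module is installed in compiled form; this text tells all that it offers. Calls block until the motion is done:
- env.reach(position, orientation): joint-space move of the TCP to a pose.
- env.movel(position, velocity=0.15, frame=None, guard=None): straight line of the TCP; frame=None keeps the orientation; velocity is the mean speed in m/s. With guard (N) it stops when the force on the tool has changed by that much, and returns True; else False.
- env.set_joints(angles): joint-space move.
- env.release() and env.close_gripper(effort=None): open the fingers fully, or close them until they stop; effort is the grip in N (None keeps the last).
- env.hold(seconds).
- kinematics.ik(position, orientation): joint angles nearest the present ones, or None.
- monitor.sense(): the state.
- eyes.grab_frame(name): name is "scene" or "top"; returns a dict with "frame" (480x640x3 uint8, red, green, blue), "mtx" (3x3 intrinsics, pixels), "k1" (the pictures are not rectified: a ray, as slopes to the right and down, at radius r is drawn at 1 + k1 r^2 times it, then the intrinsics apply), "view" (4x4, takes a point from world to camera coordinates). Camera axes: x right, y down, z forward; pixel columns grow to the right and rows downward; lengths in m; the calibration is good to about 2 mm. A picture is of the moment at which its call begins. There is no depth.
A pose or a line that the arm cannot do raises env.MotionError and nothing moves.
- job.hand_in(): hands the job in; it is judged then, once.
The state is a dict: "clock": time; "joints": joint angles; "qvel": joint speeds; "joint_efforts": joint torques, N m; "position": TCP position; "ee_rot": TCP orientation; "contact_force": force on the tool from outside, world axes, zero at the start; "ft_torque": the same for the moment, N m; "finger_gap": opening from 0.0 (shut) to 1.0 (fully open); "gripper_force": force on a finger pad.
Only numpy, scipy, OpenCV 4.12 (cv2) and the standard library are available. Lean on these libraries where they do the work, as an engineer would, in place of code of your own. Each camera call takes 0.05 s, during which the arm holds its last target. There are 200 camera calls.

## Task

Take the wooden-handled stop pin from its stand, set its steel foot in the open groove of the filing fixture and slide it along the groove until it drops into the socket hidden under a sprung shutter, so that its collar sits flush on the fixture. Leave it standing there and slide the brass casting along between the fences until its foot rests against the pin's collar. Do not disturb the tin, the hammer or the brass offcut.

Things in the scene. Friction and masses are not known exactly. Their poses are not given: they have to be found in the camera images.
- rail: filing fixture: fixed dark steel bed 343 mm long (its y, from -165 to +178 mm), 90 mm wide (its x), flat top 45 mm above the bench. Origin on the bench under its centre line, z up. Two steel fences on top, 8 mm high, 10 mm wide, 40 mm apart (inner faces x = -20 and +20 mm), run from y = -162 to +138 mm. The groove lies between them on x = 0, from y = +12.5 to +117.5
- groove_mid (a point): middle of the groove's floor, 10 mm below the bed's top; axes as the bed. The groove is 20 mm wide and 105 mm long (y). Somewhere in its floor, centred within 30 mm of this point along y, is one socket as wide as the groove and 19 mm long, shut flush by a sprung shutter of the same steel that yields to 0.5 N; in it the foot sinks 16 mm below the floor. Elsewhere the floor is solid
- pin_grip (a point): centre of the stop pin's handle. Round upright pin, 220 g: dark wood handle 26 mm across, top 27 mm above this point; steel collar 34 mm across, 12 mm thick, underside 55 mm below this point; steel foot 16 mm across, chamfered 3 mm, tip 81 mm below. z up along the pin. Starts in the stand, collar resting on the stand's top; set home, the collar rests on the bed's top
- pin_collar (a point): point on the stop pin's axis at the underside of its collar, 26 mm above the foot's tip; z along the pin, up
- stand: fixed light wood block 75 x 75 mm, 45 mm high, with a 20 mm hole 32 mm deep in its middle in which the pin starts; origin under its centre
- casting_grip (a point): brass casting, 550 g: foot 110 mm long (its y), 36 mm wide, 14 mm thick; upright web in its middle 14 mm thick (x), 24 mm long, up to 53 mm above the underside; a scroll 9 mm thick on each side of the web, up to 40 mm from the middle along y. Point: centre of the web, 38 mm above the underside. Starts on the bed between the fences, away from the groove, y along the bed's y
- casting_nose (a point): middle of the end face of the casting's foot that looks towards the groove (55 mm along +y from the casting's middle, 7 mm above its underside); axes as the casting
- tin_mid (a point): bystander: upright closed metal tin, 75 mm in diameter, 99 mm high, point on its axis 50 mm above the bench
- hammer_grip (a point): bystander: hammer lying on the bench beyond the fixture; point on its handle
- offcut_mid (a point): bystander: brass bar offcut 30 x 120 x 25 mm lying beyond the fixture; its centre
There are look-alikes about, which are no part of the job. What is shaped like the part that bears pin_grip but red is not meant. What is shaped like the part that bears casting_grip but purple or red is not meant.

How it is judged:
By the outcome, as a careful person would: the job done as asked, in the order asked, and still so for the second after the job is handed in, with the robot touching nothing.
It also fails if it takes over 72 s, if anything falls off the work surface, if the arm or the gripper's body presses on something with over 40 N, if the wrist force passes 120 N, or if a joint passes its speed limit or range.

## Working session

There is one attempt and no reset: what is moved stays moved. The work goes in short steps, each a Python script; the robot and the scene stay as the last script left them, time stands still between calls to the robot, and variables do not carry over. Pictures are saved under pics/ and viewed, at most 10 in all, crops included, and the job is handed in when it is done.

```bash
mkdir -p pics; cat > h.py <<'E'
import numpy as np, cv2
from bench import env, kinematics, monitor, eyes, job
def shot(n, out=None):
    f=eyes.grab_frame(n)
    if out: cv2.imwrite('pics/'+out, f['frame'][:,:,::-1])
    return f
def ray(f,u,v):
    K=np.array(f['mtx']);k=f['k1'];d=np.array([(u-K[0,2])/K[0,0],(v-K[1,2])/K[1,1]])
    p=cv2.undistortPoints(np.array([[[u,v]]],float),K,np.array([k,0,0,0,0.]))[0,0]
    V=np.array(f['view']);R=V[:3,:3];t=V[:3,3]
    return -R.T@t, R.T@np.array([p[0],p[1],1.])
def onz(f,u,v,z):
    c,d=ray(f,u,v); return c+d*(z-c[2])/d[2]
def proj(f,P):
    V=np.array(f['view']);q=V[:3,:3]@np.array(P)+V[:3,3];a=q[:2]/q[2];r=a@a
    a=a*(1+f['k1']*r);K=np.array(f['mtx']);return np.array([K[0,0]*a[0]+K[0,2],K[1,1]*a[1]+K[1,2]])
E
python3 - <<'E'
from h import *
for n in('scene','top'):
    f=shot(n,n+'0.png');V=np.array(f['view']);print(n,-V[:3,:3].T@V[:3,3],V[2,:3],f['k1'],np.array(f['mtx'])[0])
print(monitor.sense())
E
```

```text
scene [ 1.2950585  -0.04976303  0.9532165 ] [-0.65357738  0.06000793 -0.75447707] -0.08335547537674011 [613.55017788   0.         314.59537168]
top [0.3615756  0.00616774 1.44682779] [ 0.12504455  0.00781937 -0.99212031] 0.05169526316687913 [571.69692098   0.         323.09969436]
{'clock': 0.1, 'joints': array([-1.50237634e+00,  3.13399218e-01,  1.49831423e+00,  8.22279027e-06,
        1.33101734e+00, -2.23382262e-01]), 'qvel': array([-0.00030574, -0.00075736, -0.00084238,  0.00029688, -0.00052815,
       -0.00021358]), 'joint_efforts': array([ 1.52555080e-03, -4.12903690e+01, -2.60146433e+01, -2.40890713e-04,
        3.02404311e-03,  9.89684878e-06]), 'position': array([ 0.15101549, -0.50258608,  0.23080731]), 'ee_rot': array([ 9.89375280e-01,  1.45383049e-01,  4.80290874e-05, -5.67050608e-04]), 'contact_force': array([ 0.3325056 , -0.00907265,  0.51193167]), 'ft_torque': array([-0.01777342, -0.04203692, -0.02784093]), 'gripper_force': 0.0, 'finger_gap': 1.0015177239799757}
```

View pics/scene0.png

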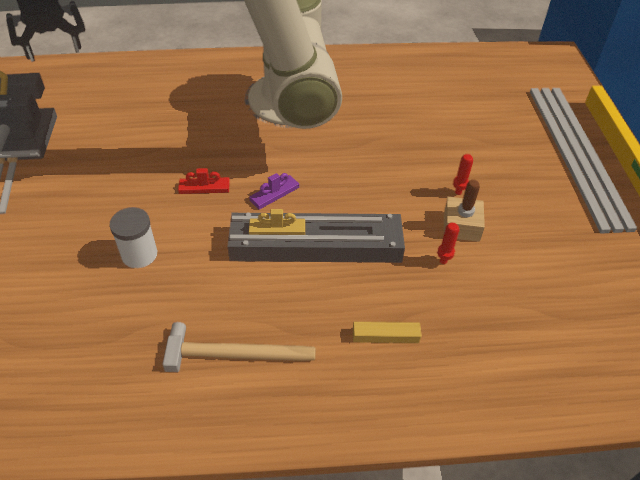

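View pics/top0.png

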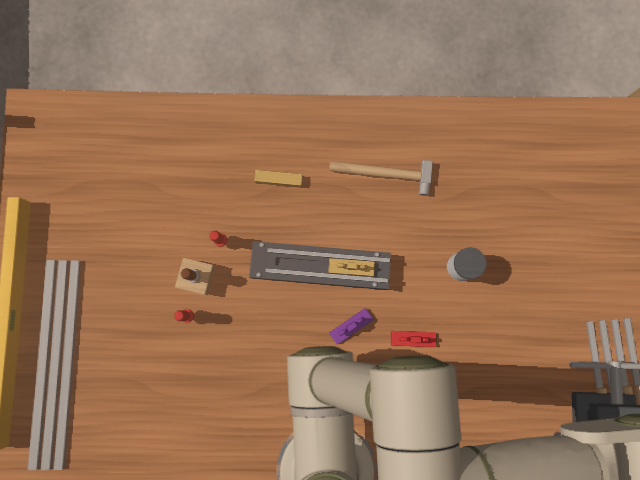

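The scene view shows the pin in its stand at about (470,195), with red look-alikes at (463,170) and (448,240). The bed spans (230–403, 213–260) with the casting at (277,222). In the top view the pin is at (188,274), the bed spans (250–390, 241–289) and the casting is at (352,267). I'll enlarge crops for precise pixels.

```bash
python3 - <<'E'
import cv2
a=cv2.imread('pics/top0.png')[225:325,160:400];cv2.imwrite('pics/tc.png',cv2.resize(a,(792,330),interpolation=cv2.INTER_CUBIC))
a=cv2.imread('pics/scene0.png')[140:280,220:500];cv2.imwrite('pics/sc.png',cv2.resize(a,(784,392),interpolation=cv2.INTER_CUBIC))
E
```

```text
(no output)
```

View pics/tc.png

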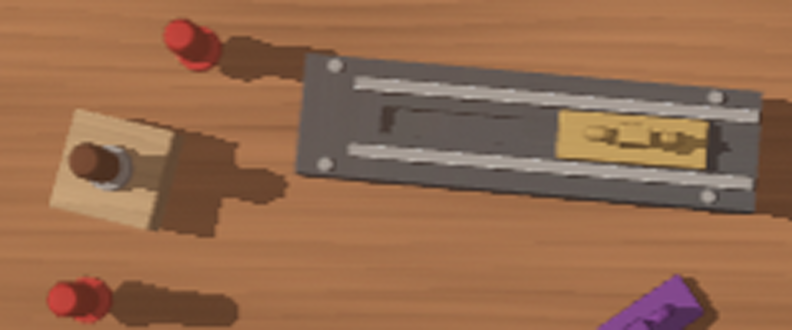

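View pics/sc.png

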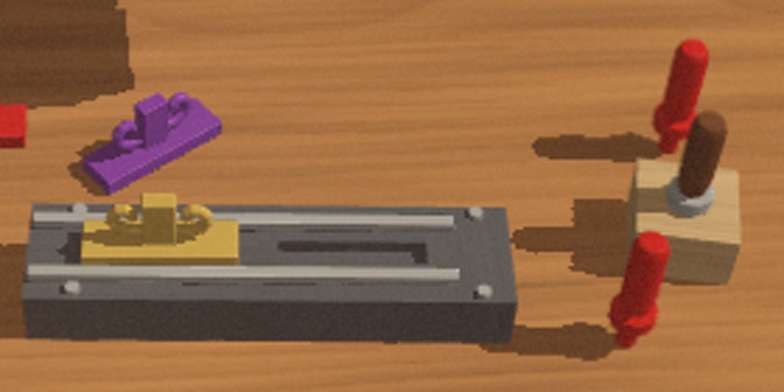

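The crops show clear corners. In the top crop the bed top is at (305,54), (297,174), (753,212), (762,91) and the stand top is at (76,109), (175,133), (155,229), (50,206). The handle top is at about (91,160) in the top crop and (709,118) in the scene crop.

```bash
cat > meas.py <<'E'
from h import *
def T(f,pts,z,s,o): return np.array([onz(f,p[0]/s+o[0]-.35,p[1]/s+o[1]-.35,z)[:2] for p in pts])
if __name__=='__main__':
    np.set_printoptions(precision=4,suppress=True)
    F={n:shot(n) for n in('top','scene')}
    C={'top':(3.3,(160,225)),'scene':(2.8,(220,140))}
    bed={'top':[(305,54),(297,174),(753,212),(762,91)],'scene':[(510,208),(35,205),(24,299),(516,303)]}
    st={'top':[(76,109),(175,133),(155,229),(50,206)],'scene':[(637,158),(740,170),(737,247),(630,237)]}
    for n,f in F.items():
        b=T(f,bed[n],.045,*C[n]);print(n,'bed',b.tolist(),'c',b.mean(0),[np.linalg.norm(b[i]-b[i-1]) for i in range(4)])
        b=T(f,st[n],.045,*C[n]);print(n,'stand c',b.mean(0),[np.linalg.norm(b[i]-b[i-1]) for i in range(4)])
        hsv=cv2.cvtColor(f['frame'],cv2.COLOR_RGB2HSV)
        # fences
        m=cv2.inRange(hsv,(0,0,120),(179,60,255));roi=np.zeros_like(m)
        s,o=C[n];cv2.fillPoly(roi,[np.int32([(p[0]/s+o[0],p[1]/s+o[1]) for p in bed[n]])],255)
        cs,_=cv2.findContours(m&roi,cv2.RETR_EXTERNAL,cv2.CHAIN_APPROX_NONE)
        for c in cs:
            (cx,cy),wh,a=cv2.minAreaRect(c)
            if max(wh)>40:
                bx=cv2.boxPoints(((cx,cy),wh,a));L=sorted(bx.tolist());e=[np.mean(L[:2],0),np.mean(L[2:],0)]
                w=np.array([onz(f,*q,.053)[:2] for q in e]);print(' fence',w.tolist(),np.linalg.norm(w[1]-w[0]),np.degrees(np.arctan2(*(w[1]-w[0])[::-1])))
        # casting
        m=cv2.inRange(hsv,(18,110,70),(32,255,255))&roi
        ys,xs=np.nonzero(m);P=np.array([onz(f,x,y,.059)[:2] for x,y in zip(xs,ys)]);print(' brass y/x ext',P.min(0),P.max(0),len(P))
    ht={'top':(91,160),'scene':(709,118)}
    r=[]
    for n,f in F.items():
        s,o=C[n];u=ht[n][0]/s+o[0]-.35;v=ht[n][1]/s+o[1]-.35;r.append(ray(f,u,v));print('handle top@.1',onz(f,u,v,.127))
    A=np.zeros((3,3));bb=np.zeros(3)
    for c,d in r:
        d=d/np.linalg.norm(d);M=np.eye(3)-np.outer(d,d);A+=M;bb+=M@c
    print('tri',np.linalg.solve(A,bb))
E
python3 meas.py
```

```text
top bed [[0.5492157679234222, 0.1931636048400788], [0.4590947434298427, 0.1962060187037357], [0.43631733512617626, -0.1427307286727141], [0.5266649636457627, -0.14928125922667243]] c [0.4928 0.0243] [np.float64(0.343186572725777), np.float64(0.09017236460185642), np.float64(0.33970123498621446), np.float64(0.09058478586192895)]
top stand c [0.4607 0.332 ] [np.float64(0.07415616544978718), np.float64(0.07621955047312091), np.float64(0.0724726274350578), np.float64(0.07982031723913673)]
 fence [[0.47175270689177834, 0.15873344947100892], [0.45107190448762297, -0.13950059962294112]] 0.29895023603779325 -93.9667800471066
 fence [[0.5276399152241795, 0.15490433639544196], [0.5068300811589895, -0.14484825964741074]] 0.30047407213976113 -93.97129400663876
 brass y/x ext [ 0.4683 -0.1075] [0.5086 0.0022] 594
scene bed [[0.4633948797939167, 0.20332524342872318], [0.4409354937644483, -0.13973836364034495], [0.5291388456438011, -0.1459021468868652], [0.5525363700158186, 0.19261841693785867]] c [0.4965 0.0276] [np.float64(0.08978218872631089), np.float64(0.34379799667255284), np.float64(0.08841845682131652), np.float64(0.3393281837380268)]
scene stand c [0.4648 0.334 ] [np.float64(0.08144144837850185), np.float64(0.07699665345636901), np.float64(0.0788564379709625), np.float64(0.07682062822533844)]
 fence [[0.5096588376267602, -0.14216001319276203], [0.5298152679048505, 0.1541611025710326]] 0.29700586749937397 86.10860639167902
 fence [[0.4667606628695341, -0.011851414508066364], [0.48049576979806585, 0.15738865064314075]] 0.16979650412986433 85.36018458242235
 brass y/x ext [ 0.4578 -0.105 ] [0.518  0.0034] 1059
handle top@.1 [0.461  0.3293 0.127 ]
handle top@.1 [0.4611 0.3346 0.127 ]
tri [0.4616 0.3318 0.1273]
```

The handle-top height triangulates to 0.127 m as expected, and the bed and stand sizes agree with those given. I take the bed origin as about (0.494, 0.0195), its y axis at 86°, and the pin at (0.462, 0.332). I'll grip with the fingers closing across the bed, since that centres the pin in the direction that matters.

```bash
cat >> h.py <<'E'
from scipy.spatial.transform import Rotation as Ro
TH=np.radians(86.05); YH=np.array([np.cos(TH),np.sin(TH),0]); XH=np.array([np.sin(TH),-np.cos(TH),0]); O=np.array([.494,.0195,0])
def B(x,y,z): return O+x*XH+y*YH+np.array([0,0,z])
def quat(s):
    y=s*XH;z=np.array([0,0,-1.]);return Ro.from_matrix(np.c_[np.cross(y,z),y,z]).as_quat()
def st(): 
    s=monitor.sense();print('t%.1f'%s['clock'],np.round(s['position'],4),'F',np.round(s['contact_force'],1),'gap%.3f g%.0f'%(s['finger_gap'],s['gripper_force']));return s
E
python3 - <<'E'
from h import *
for s in(1,-1):
    for p in([.462,.332,.2],B(0,.106,.15),B(0,-.072,.064)): print(s,kinematics.ik(p,quat(s)))
E
```

```text
1 [ 4.17235864e-01  4.33743619e-01  1.40878261e+00 -4.44089210e-16
  1.29906643e+00  4.86176370e-01]
1 [ 1.78112378e-02  3.74111087e-01  1.63652864e+00 -4.44089210e-16
  1.13095292e+00  8.67517432e-02]
1 [-3.45321678e-01  4.49014778e-01  1.79172292e+00 -4.44089210e-16
  9.00854958e-01 -2.76381173e-01]
-1 [ 4.17235864e-01  4.33743619e-01  1.40878261e+00 -4.44089210e-16
  1.29906643e+00 -2.65541628e+00]
-1 None
-1 [-3.45321678e-01  4.49014778e-01  1.79172292e+00 -4.44089210e-16
  9.00854958e-01  2.86521148e+00]
```

```bash
python3 - <<'E'
from h import *
q=quat(1);P=np.array([.462,.332,0])
env.reach(P+[0,0,.20],q); st()
print(env.movel(P+[0,0,.081],velocity=.12,guard=15)); st()
env.close_gripper(100); st()
env.movel(P+[0,0,.155],velocity=.12); st()
env.movel(B(0,.106,.155),velocity=.15); st()
f=shot('top','t1.png');g=shot('scene','s1.png')
a=f['frame'][225:325,200:400,::-1];b=g['frame'][130:270,300:460,::-1]
cv2.imwrite('pics/m1.png',np.vstack([cv2.resize(a,(600,300),interpolation=2),cv2.resize(b,(343,300),interpolation=2) if 0 else cv2.copyMakeBorder(cv2.resize(b,(343,300),interpolation=2),0,0,0,257,0)]))
E
```

```text
t3.3 [0.4624 0.3315 0.2   ] F [-0.  -0.6 -0.3] gap1.006 g0
False
t4.5 [0.4624 0.3322 0.0817] F [ 1.1 -0.5  0.3] gap1.000 g0
t5.1 [0.4622 0.3321 0.0814] F [ 0.1 -0.3  4.2] gap0.281 g98
t5.8 [0.4615 0.3318 0.154 ] F [ 0.   0.1 -2.2] gap0.283 g98
t7.4 [0.5012 0.1258 0.155 ] F [-0.7  0.4 -1.7] gap0.277 g98
```

View pics/m1.png

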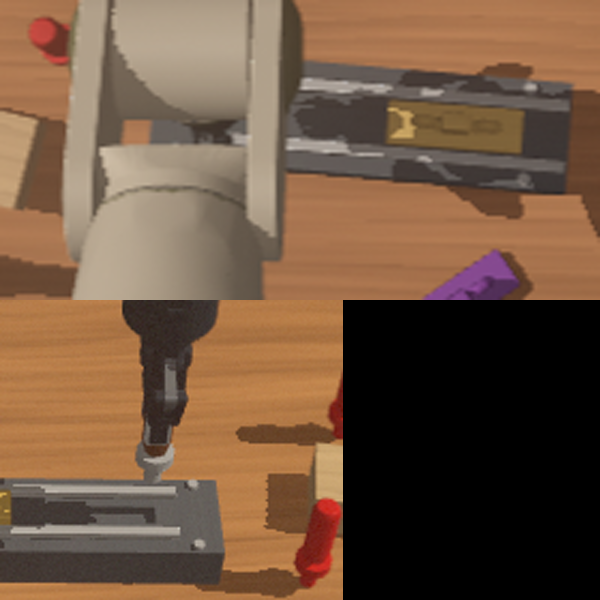

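The pin is held. In the scene view its foot tip is at about pixel (371,214), above the groove's +y end at about (372,228). I'll check the relative alignment in this one view.

```bash
python3 - <<'E'
from h import *
g=shot('scene');p=monitor.sense()['position']
print('tip pred',proj(g,p+[0,0,.019-.081]),'seen 371,214')
for n,q in dict(gN=(.01,.1175),gF=(-.01,.1175),fF=(-.025,.138),fN=(.025,.138),bF=(-.045,.178),bN=(.045,.178),bFl=(-.045,-.165),bNl=(.045,-.165)).items(): print(n,proj(g,B(*q,.053 if n[0]=='f' else .045)))
print('bed seen far(402.1,214.3) near(404.3,248.2) left far(232.5,213.2) near(228.6,246.8)')
a=g['frame'][190:260,330:430,::-1];cv2.imwrite('pics/m2.png',cv2.resize(a,(800,560),interpolation=2))
E
```

```text
tip pred [368.30839345 212.96297309] seen 371,214
gN [372.20401357 233.40364643]
gF [371.5507845  225.83841004]
fF [381.63483152 217.66916763]
fN [383.56690072 236.59822493]
bF [400.10204576 213.26980047]
bN [404.5079883  247.28484843]
bFl [231.05183551 211.75935847]
bNl [227.03908439 245.84824461]
bed seen far(402.1,214.3) near(404.3,248.2) left far(232.5,213.2) near(228.6,246.8)
```

View pics/m2.png

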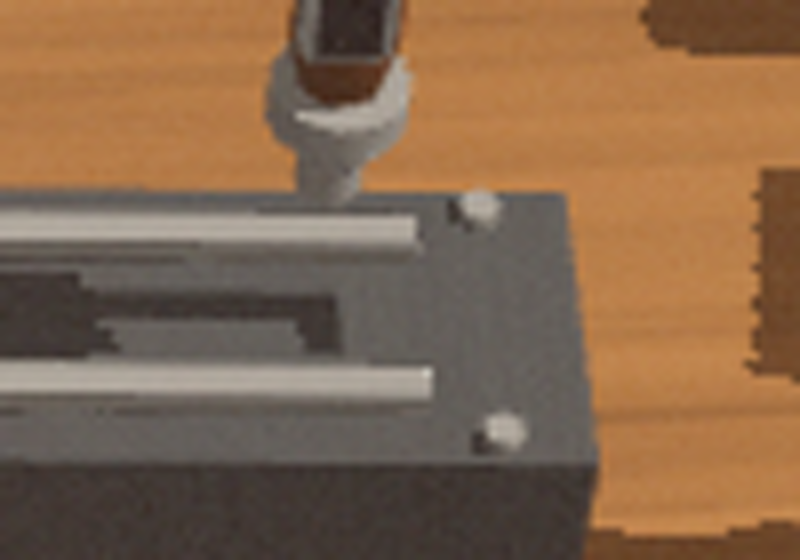

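The tip at (371,214.5) and the groove corners at (372.2,227) and (372.9,234) are offset from prediction by the same amount across the bed. Along the bed the pin sits about 4 mm further +y than the TCP. I'll move the TCP back 4 mm and lower with a guard, expecting floor contact at TCP z of about 0.097.

```bash
python3 - <<'E'
from h import *
env.movel(B(0,.102,.125),velocity=.08); st()
print(env.movel(B(0,.102,.088),velocity=.025,guard=6)); st()
env.hold(.3);st()
E
```

```text
t8.1 [0.5011 0.1213 0.1251] F [ 0.1 -0.1 -1.8] gap0.283 g98
True
t9.1 [0.501  0.1213 0.0973] F [-0.8 -0.5  5.6] gap0.279 g99
t9.4 [0.501  0.1213 0.0973] F [-0.3 -0.3  4.9] gap0.279 g99
```

The foot is on the groove floor (TCP z 0.0973, 5 N, negligible side force). Next I slide towards -y with light pressure.

```bash
cat > slide.py <<'E'
from h import *
s=st();z=s['position'][2];y=(s['position']-O)@YH
for i in range(8):
    g=env.movel(B(0,.024,.0967),velocity=.025,guard=5);s=st();p=s['position'];y=(p-O)@YH;F=s['contact_force'];print(g,'y %.4f'%y)
    if y<.026: break
    # probe down
    env.movel(B(0,y,p[2]-.004),velocity=.02,guard=6);s=st()
    if s['position'][2]<.0945: print('DROP');break
    if i>2: break
E
python3 slide.py
```

```text
t9.4 [0.501  0.1213 0.0973] F [-0.3 -0.3  4.9] gap0.279 g99
t11.0 [0.4979 0.0828 0.0964] F [ 0.1 -0.3 -0.6] gap0.283 g98
True y 0.0634
t11.2 [0.4982 0.0825 0.0942] F [ 1.4 -2.8  0.1] gap0.282 g98
DROP
```

```bash
python3 - <<'E'
from h import *
s=st();p=s['position'];y=(p-O)@YH
g=env.movel(B(0,y,.078),velocity=.025,guard=12);print(g);env.hold(.2);st()
E
```

```text
t11.2 [0.4982 0.0825 0.0942] F [ 1.4 -2.8  0.1] gap0.282 g98
True
t12.0 [0.4983 0.0817 0.0813] F [-1.  -1.9  5.3] gap0.284 g99
```

The TCP came down exactly 16 mm, to 0.0813, so the collar should be flush. I'll release, back off and look, then go over the casting.

```bash
python3 - <<'E'
from h import *
env.release(); st()
p=monitor.sense()['position']
env.movel([p[0],p[1],.19],velocity=.12); st()
env.movel(B(0,-.0717,.19),velocity=.15); st()
g=shot('scene');a=g['frame'][150:270,220:420,::-1];cv2.imwrite('pics/m3.png',cv2.resize(a,(800,480),interpolation=2))
E
```

```text
t12.6 [0.4983 0.0816 0.0811] F [-0.6  0.   0. ] gap1.002 g0
t13.7 [0.498  0.0816 0.1893] F [-0.3 -1.4 -0.6] gap0.997 g0
t14.7 [ 0.489  -0.0515  0.19  ] F [ 0.  -0.6 -0.4] gap1.000 g0
```

View pics/m3.png

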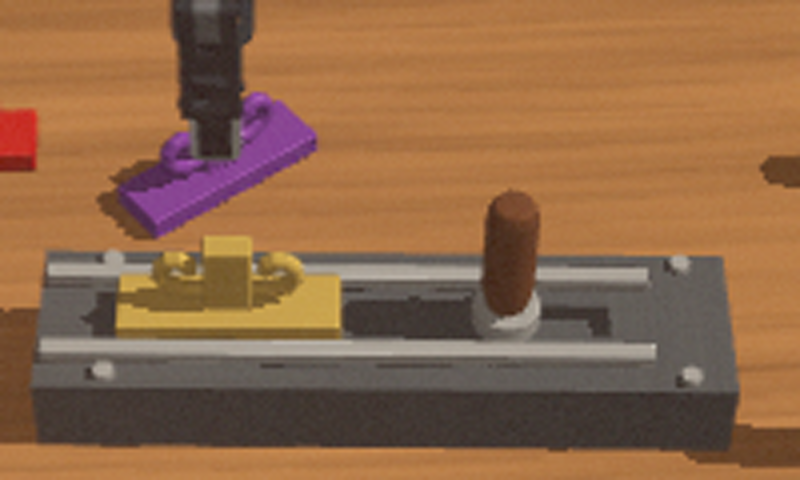

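The pin stands upright with its collar on the bed at crop (506,320). The casting's web top is at crop (228,240), and its foot spans 116–341. I'll check the web's y, then grip and slide.

```bash
python3 - <<'E'
from h import *
g=shot('scene');w=onz(g,220+228/4-.4,150+240/4,.098);y0=(w-O)@YH;print('web local',(w-O)@XH,y0)
pc=onz(g,220+511/4-.4,150+205/4,.127);print('pin local',(pc-O)@XH,(pc-O)@YH)
if abs(y0+.0717)<.006:
    y=(y0-.0717)/2
    print(env.movel(B(0,y,.067),velocity=.12,guard=12));s=st()
    if s['position'][2]<.07:
        env.close_gripper(50);env.hold(.2);st()
        for i in range(4):
            gd=env.movel(B(0,.008,.067),velocity=.03,guard=7);s=st();y=(s['position']-O)@YH;print(gd,y)
            if gd and y>-.02: break
E
```

```text
web local -0.0010552167028318145 -0.06954318959243752
pin local 0.002075599766872962 0.06408848243646613
False
t16.0 [ 0.4895 -0.051   0.0676] F [-0.1 -0.1  0.2] gap0.998 g0
t16.8 [ 0.4893 -0.051   0.0671] F [ 0.2 -0.2  1.7] gap0.157 g52
t18.7 [0.4937 0.0141 0.0671] F [0.3 3.  3.5] gap0.155 g52
True -0.005416826839216903
```

```bash
python3 - <<'E'
from h import *
env.hold(.3);s=st();y=(s['position']-O)@YH
print(env.movel(B(0,y+.004,.067),velocity=.01,guard=5));s=st();env.hold(.3);s=st();print((s['position']-O)@YH)
g=shot('scene');a=g['frame'][150:270,220:420,::-1];cv2.imwrite('pics/m4.png',cv2.resize(a,(800,480),interpolation=2))
E
```

```text
t19.0 [0.4937 0.0132 0.0671] F [-0.9  4.2  2. ] gap0.153 g52
True
t19.3 [0.4938 0.0132 0.0671] F [ 0.7 -0.9  2.8] gap0.156 g52
t19.6 [0.4938 0.0132 0.0671] F [ 0.6 -3.2  5.3] gap0.159 g52
-0.006255406546219234
```

View pics/m4.png

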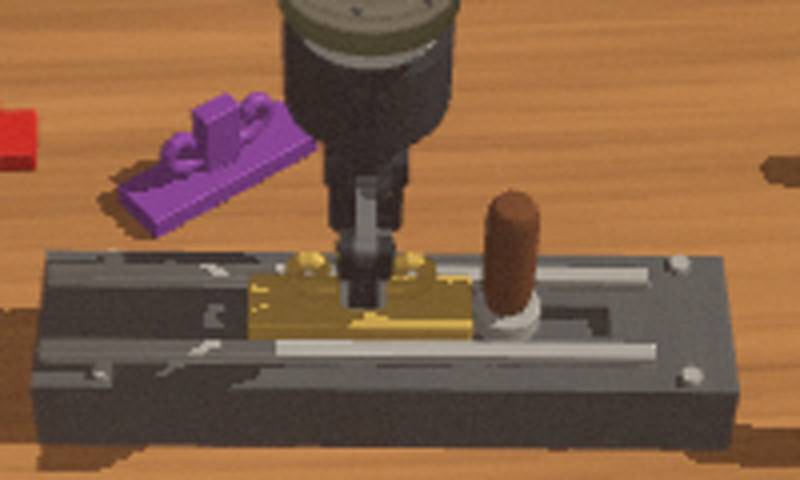

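The casting's nose (crop 473) touches the collar's edge (474), and the pin still stands seated. I'll release, retreat straight up and check.

```bash
python3 - <<'E'
from h import *
env.release();p=st()['position']
env.movel([p[0],p[1],.2],velocity=.12);st()
env.movel(B(0,-.10,.25),velocity=.15);env.hold(.3);st()
g=shot('scene');a=g['frame'][150:270,220:420,::-1];cv2.imwrite('pics/m5.png',cv2.resize(a,(800,480),interpolation=2))
E
```

```text
t20.3 [0.4935 0.0137 0.0669] F [-0.4 -0.1  1.3] gap1.005 g0
t21.6 [0.4931 0.0137 0.1993] F [-0.5 -0.3  0. ] gap1.002 g0
t22.7 [ 0.4871 -0.0798  0.2498] F [ 0.4 -0.6  0.1] gap0.998 g0
```

View pics/m5.png

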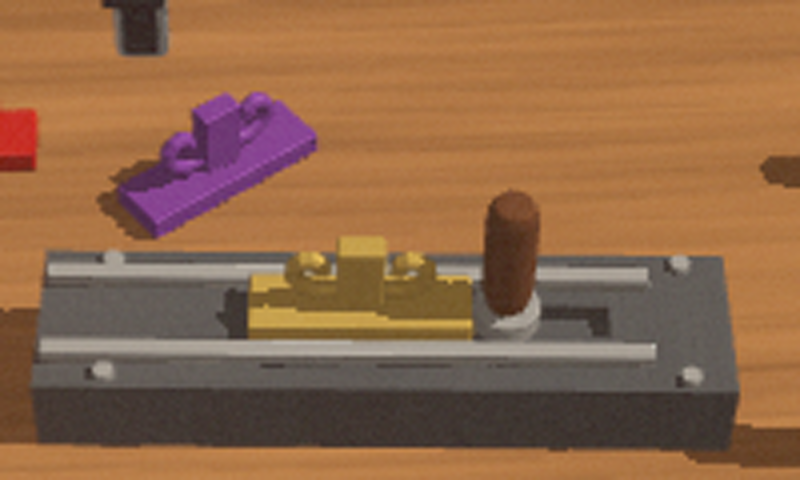

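The casting (nose at 473) rests against the collar (474–540), the pin is upright and flush, and the robot is clear. Handing in.

```bash
python3 -c "
from h import *
print(job.hand_in())"
```

```text
the job is handed in; nothing more can be done
None
```

I handed the job in at about 23 s: the stop pin stands flush in the socket, the casting's foot rests against its collar, and the arm is clear and kept away from the tin, hammer and offcut (I took no final picture of those three).

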